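Re-divide the kitting tote and lay in the guide rail

ROBOT

A 6-joint arm with a two-finger parallel gripper is mounted at the origin on the work surface. World frame = base frame: x ahead of the robot, y to its left, z up, the work surface at z = 0. Lengths are in mm, angles in rad, forces in N, time in s.
With the tool pointing down it reaches from about 250 to 850 mm from the base axis. Payload 12.5 kg.
Tool frame: the origin (TCP) lies at the very end of the fingers, on their centre line; the grasp point (between the pads) lies 19 mm behind it; z points along the fingers, y is the direction in which the jaws open and shut (so a half turn about z gives the same grasp; the last joint's range is limited). The gripper opens to 93 mm and grips with 3 to 60 N. Pads are 15 mm wide; open, the fingers measure 128 mm over their backs; the gripper's body (75 mm by 188 mm) begins 65 mm behind the grasp point.
Start: joints at [-1.395, 0.351, 1.652, -0, 1.139, -0.085], TCP at [141.84, -531.381, 218.633] pointing down, gripper open.
Joint ranges: [-2.75, 2.75], [-0.79, 2.1], [0.01, 2.65], [-1.57, 4.71], [0.07, 3.14], [-2.87, 2.87]. Speed limits (rad/s): [2.22, 2.22, 2.79, 3.14, 3.14, 3.14].

INTERFACE

Orientations are given as a rotation vector (axis times angle).
In Python, from cell import r, cams gives the robot as it stands.
- The arm moves only by the tool apply_moves, never from a script. Its argument "targets" is a list of rows, each an object with "dp": the shift along the tool's x, y, z in mm, a list of three; "spin": the turn about the tool's z in rad; "fingers": the gripper's target within -1 to 1 (fully open at 1, half-way at 0, shut at -1). In form: [{"dp": [dx, dy, dz], "spin": spin, "fingers": fingers}, ...]. A call has 1 to 10 rows; each row is the pose to reach, as a shift and turn from the pose commanded when the call began, along the tool's axes at that moment; what a row does not reach only later rows make up. A row lasts 1/12 s, in which the tool goes at most 41.7 mm and 7.16 degrees, less where a joint would pass 70% of its speed; a pose out of reach is approached as far as the arm can. A call with a gripper value outside its range is refused whole. The fingers move at their own pace and stop on an object; "grip_force" is the grip in N (left out, the last holds). Time passes only in rows, so rows that repeat a pose let the fingers close. It gives the time, the measured TCP pose, the force and the opening at its end, in the units of the state.
- r.get_obs(): the state, without advancing time (a new reading comes with each control period).
- cams.snapshot(name): name is "scene" or "top" or "wrist"; returns the picture (384x512x3 uint8, blue, green, red); there is no depth.
- cams.camera_params(name): a dict with "K" (3x3 intrinsics, pixels), "position" and "attitude" of the camera in the world. Camera axes: x right, y down, z forward; pixel columns grow to the right and rows downward; lengths in mm; the calibration is good to about 2 mm. A picture is of the moment at which its call begins: read the wrist's pose just before it. camera_params takes no time and is no camera call; for the wrist camera it gives the pose at the moment of the call.
- r.finish_job(): hands the job in, once; it reports no verdict.
The state is a dict: "t": time; "joint_pos": joint angles; "joint_vel": joint speeds; "joint_efforts": joint torques, N m; "ee_pos": TCP position; "ee_rot": TCP orientation; "ft_force": force on the tool from outside, world axes, zero at the start; "torque": the same for the moment, N m; "gripper_width": finger opening in mm.
Only numpy, scipy, OpenCV 4.12 (cv2) and the standard library are available. Lean on these libraries where they do the work, as an engineer would, in place of code of your own. Each camera call takes 0.05 s, during which the arm holds its last target.

TASK

Set the blue tote up for the guide-rail kit: push the two yellow dividers apart until the long steel guide rail will lie flat between them with only about 10 mm of play end to end (20 mm at most), still leaving the green-ended carriage block and the aluminium bracket lying flat and loose in their own end bays, not pinched. Then lay the rail in the middle bay, right side up and straight along the tote, setting it down rather than dropping it. Leave the other things on the table where they are.

Things in the scene. Friction and masses are not known exactly. Their poses are not given: they have to be found in the camera images.
- tote: blue open tote, fixed; outer 422 x 132 mm, walls 6 mm, inside 410 (its y) x 120 mm (its x), floor 12 mm and wall tops 60 mm above the table; foot-plate ears reach x = +-94 mm, 16 mm high. Two yellow dividers part it into left (+y), middle and right (-y) bays. Origin: centre of the underside, on the table; x across, y along (end walls at y = +-205 mm), z up
- div_left_top (a point): left (+y) yellow divider: upright plate 8 mm thick, across the tote, top 63 mm above the table, end saddles to 66 mm; slides along tote y only (15 to 195 mm; starts at 40 to 78), about 2.5 N friction, stays where left; push its face anywhere. Point: middle of its top edge, at mid-thickness. Clear length of its end bay = 201 mm minus this point's tote y
- div_right_top (a point): right (-y) yellow divider, the left one's mirror image (tote y -15 to -195 mm; starts at -40 to -78). Point: middle of its top edge, at mid-thickness. Clear length of the middle bay = distance between the two divider points minus 8 mm
- rail_mid (a point): the long steel linear guide rail, loose on the table: 200 mm long (its x) x 20 mm wide (its y) x 18 mm high (its z), about 0.45 kg, three screw holes in the top face. Point: its centre, half-way up (9 mm above what it lies on). Either end may point either way.
- carriage: long carriage block of the guide: steel with green plastic ends, 95 mm long (its x, lying along the tote) x 44 mm wide x 30 mm high, about 0.42 kg, loose on the tote's floor in one of the two end bays (either one). Origin: centre of its underside. A divider may push it along, and it stops against the end wall.
- bracket: aluminium L bracket with a 50 x 50 mm foot, 42 mm high, about 0.12 kg, loose on the tote's floor in the other end bay. Origin: centre of its underside.
- wrench: bystander: steel open-end wrench 180 mm long lying on the table beyond the tote. Origin: underside at mid-length, long along its x.
- screwdriver: bystander: screwdriver 190 mm long lying on the table left of the robot. Origin: underside at mid-length, long along its x.
- bushing_mid (a point): bystander: brass bushing standing on the table, 38 mm across, 22 mm high. Point: its centre.
- standoff_center (a point): bystander: upright aluminium stand-off, 30 mm across, 60 mm high. Point: its centre.
Not all that is in view belongs to the job. Leave any orange or purple look-alike of the part that bears rail_mid alone.

How it is judged:
By the outcome, as a careful person would: the job done as asked, in the order asked, and still so for the second after the job is handed in, with the robot touching nothing.
It also fails if it takes over 58 s, if anything falls off the work surface, if the arm or the gripper's body presses on something with over 40 N, if the wrist force passes 120 N, or if a joint passes its speed limit or range.

## Working session

There is one attempt and no reset: what is moved stays moved. The work goes in short steps, Python scripts to look and compute and a tool call to move; the robot and the scene stay as the last step left them, time stands still between calls to the robot, and variables do not carry over. Pictures are saved under pics/ and viewed, and the job is handed in when it is done.

Besides the shell and the picture viewer there is one more tool, called after "Emit:" by a JSON object that holds its "api" and its "payload", one argument or row to a line. apply_moves: Moves the arm, as the interface text tells. Its arguments: {"type":"object","properties":{"targets":{"type":"array","items":{"type":"object","properties":{"dp":{"type":"array","items":{"type":"number"}},"spin":{"type":"number"},"fingers":{"type":"number"}}}},"grip_force":{"type":"number"}},"required":["targets"]}

```bash
mkdir -p pics; ls
python3 - <<'E'
from cell import r,cams
import cv2
for n in ["scene","top"]:
    im=cams.snapshot(n); cv2.imwrite(f"pics/{n}0.png",im); print(n,cams.camera_params(n))
print(r.get_obs())
E
```

```text
pics
scene {'K': array([[367.2309941 ,   0.        , 250.82759405],
       [  0.        , 367.2309941 , 192.01398933],
       [  0.        ,   0.        ,   1.        ]]), 'position': array([ 929.37161132, -684.36675609,  938.95821216]), 'attitude': array([-2.338679  , -0.63418349,  0.25932049])}
top {'K': array([[470.93278794,   0.        , 255.76703851],
       [  0.        , 470.93278794, 193.74536595],
       [  0.        ,   0.        ,   1.        ]]), 'position': array([ 236.15276383,   -5.93866776, 1533.29357888]), 'attitude': array([-2.09584627,  2.13125665, -0.2119334 ])}
{'t': 0.1, 'joint_pos': array([-1.39461126e+00,  3.51167995e-01,  1.65234577e+00,  1.55467566e-05,
        1.13911339e+00, -8.46078036e-02]), 'joint_vel': array([ 0.00137216, -0.00042965, -0.00123242, -0.00150169,  0.00103215,
        0.00096084]), 'joint_efforts': array([ 5.26042677e-04, -4.98027098e+01, -2.85703754e+01,  7.00681005e-02,
        2.39280792e-02, -5.70580357e-05]), 'ee_pos': array([ 141.7860127 , -531.09221207,  218.16857745]), 'ee_rot': array([-3.11389791e+00, -4.08347971e-01,  5.22110145e-05]), 'ft_force': array([-0.75145744,  0.4803557 ,  0.31148092]), 'torque': array([0.00547339, 0.00082884, 0.0018882 ]), 'gripper_width': 93.23871376277786}
```

View pics/top0.png

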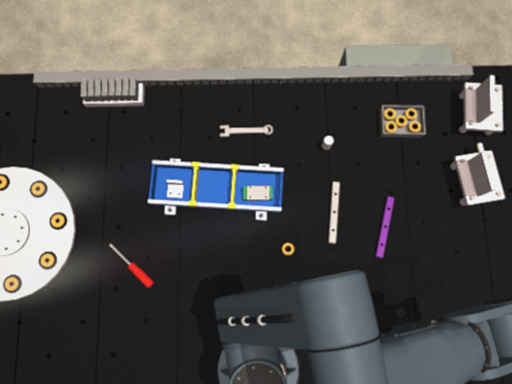

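View pics/scene0.png

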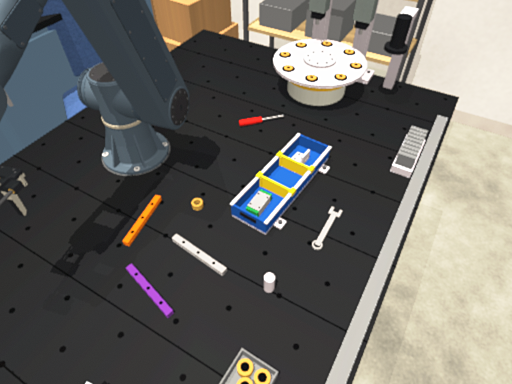

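```bash
python3 - <<'E'
import cv2
a=cv2.imread("pics/top0.png")[140:260,140:350]
cv2.imwrite("pics/crop0.png",cv2.resize(a,None,fx=3.8,fy=3.8,interpolation=cv2.INTER_CUBIC))
b=cv2.imread("pics/scene0.png")[125:290,160:340]
cv2.imwrite("pics/crop1.png",cv2.resize(b,None,fx=3.5,fy=3.5,interpolation=cv2.INTER_CUBIC))
E
cat > h.py <<'E'
import numpy as np,cv2
from scipy.spatial.transform import Rotation as R
def ray(p,uv):
    d=R.from_rotvec(p["attitude"]).apply(np.linalg.inv(p["K"])@np.array([uv[0],uv[1],1.]))
    return np.array(p["position"]),d
def onz(p,uv,z):
    o,d=ray(p,uv); return o+d*(z-o[2])/d[2]
def proj(p,X):
    c=R.from_rotvec(p["attitude"]).inv().apply(np.array(X)-p["position"]); q=p["K"]@c; return q[:2]/q[2]
def blobs(im,lo,hi,roi=None,mina=15):
    h=cv2.cvtColor(im,cv2.COLOR_BGR2HSV); m=cv2.inRange(h,np.array(lo),np.array(hi))
    if roi: 
        k=np.zeros_like(m);x0,y0,x1,y1=roi;k[y0:y1,x0:x1]=1;m=m*k
    cs,_=cv2.findContours(m,cv2.RETR_EXTERNAL,cv2.CHAIN_APPROX_NONE)
    return [c for c in cs if cv2.contourArea(c)>=mina],m
E
```

```text
(no output)
```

View pics/crop0.png

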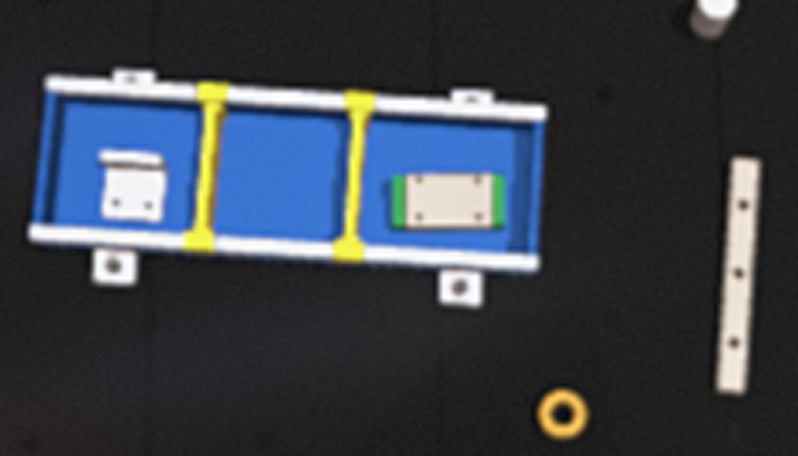

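View pics/crop1.png

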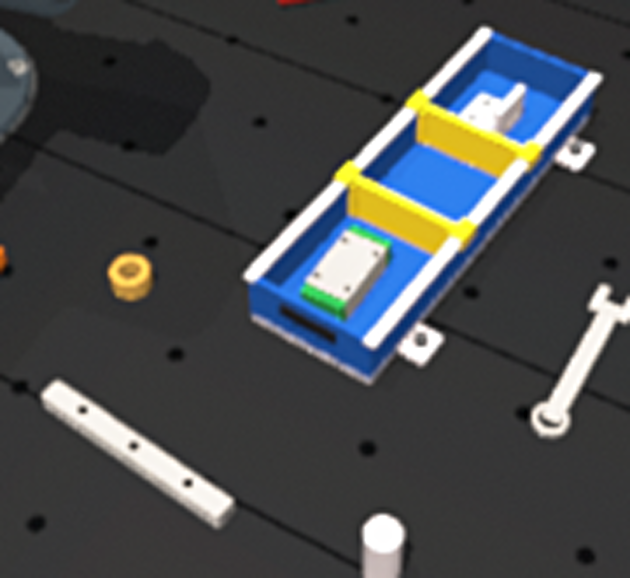

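```bash
cat > meas.py <<'E'
from h import *
def run(im,p):
    out={}
    cs,_=blobs(im,(0,0,150),(40,60,255),None,40)   # whitish
    for c in cs:
        rc=cv2.minAreaRect(c); print("white",np.round(rc[0],1),np.round(rc[1],1),round(rc[2],1))
    cs,_=blobs(im,(22,140,120),(34,255,255),None,15)
    for c in cs:
        b=cv2.boxPoints(cv2.minAreaRect(c)); print("yel",np.round(c.reshape(-1,2).mean(0),1),np.round(b,1).tolist())
    cs,_=blobs(im,(45,120,60),(80,255,255),None,5)
    for c in cs:
        b=cv2.boxPoints(cv2.minAreaRect(c)); print("green",np.round(b,1).tolist())
    cs,_=blobs(im,(100,120,60),(125,255,255),None,100)
    for c in cs: print("blue",np.round(cv2.boxPoints(cv2.minAreaRect(c)),1).tolist())
E
python3 - <<'E'
from meas import *
from cell import cams
for n in ("top","scene"):
    print(n)
    im=cv2.imread(f"pics/{n}0.png"); 
    if n=="scene":
        k=im.copy(); k[:]=0; k[125:290,160:345]=im[125:290,160:345]; im=k
    else:
        k=im.copy(); k[:]=0; k[120:260,140:350]=im[120:260,140:350]; im=k
    run(im,cams.camera_params(n))
E
```

```text
top
white [257.5 192.5] [13. 21.] 90.0
white [334. 212.] [ 6.9 60.4] 3.8
white [246. 130.] [10. 52.] 90.0
yel [232.8 186.2] [[227.6999969482422, 208.0], [231.0, 163.60000610351562], [237.39999389648438, 164.0], [234.0, 208.5]]
yel [194.2 183.3] [[188.10000610351562, 205.39999389648438], [192.10000610351562, 161.39999389648438], [199.0, 162.0], [195.0, 206.0]]
green [[244.0, 187.0], [245.0, 187.0], [245.0, 199.0], [244.0, 199.0]]
green [[270.0, 186.0], [271.0, 186.0], [271.0, 199.0], [270.0, 199.0]]
blue [[234.39999389648438, 203.5], [236.3000030517578, 169.5], [283.3999938964844, 172.10000610351562], [281.5, 206.10000610351562]]
blue [[196.1999969482422, 200.89999389648438], [198.60000610351562, 167.3000030517578], [231.5, 169.60000610351562], [229.10000610351562, 203.1999969482422]]
blue [[147.39999389648438, 197.89999389648438], [150.3000030517578, 163.8000030517578], [192.60000610351562, 167.3000030517578], [189.8000030517578, 201.39999389648438]]
scene
white [269.5 280.5] [17. 11.] 90.0
white [198.4 253.4] [62.2  9. ] 34.7
white [279.8 222.9] [ 8.6 11.1] 38.7
white [326.2 228.1] 
[... 507 characters left out ...]
164. ] [[272.1000061035156, 161.3000030517578], [277.70001220703125, 149.39999389648438], [314.5, 166.6999969482422], [308.8999938964844, 178.60000610351562]]
green [[245.39999389648438, 209.1999969482422], [247.0, 206.0], [259.3999938964844, 212.1999969482422], [257.79998779296875, 215.39999389648438]]
blue [[263.5, 173.60000610351562], [275.6000061035156, 157.3000030517578], [301.0, 176.0], [288.8999938964844, 192.39999389648438]]
blue [[227.5, 210.1999969482422], [298.0, 126.0], [330.8999938964844, 153.60000610351562], [260.29998779296875, 237.6999969482422]]
blue [[283.8999938964844, 153.10000610351562], [306.0, 127.0], [327.6000061035156, 145.3000030517578], [305.5, 171.39999389648438]]
```

Run:
```python
from h import *
from cell import cams
p=cams.camera_params("top")
f=lambda x,y:((x+.5)/3.8-.5+140,(y+.5)/3.8-.5+140)
cor=[f(47,76),f(547,105),f(538,271),f(28,240)]
W=[onz(p,c,60)[:2] for c in cor]
W=np.array(W);print(W.round(1),"c",W.mean(0).round(1))
print([np.linalg.norm(W[i]-W[(i+1)%4]).round(1) for i in range(4)])
d=W[0]-W[1]+W[3]-W[2]; print("tote y dir deg",np.degrees(np.arctan2(d[1],d[0])).round(2))
yaw=np.arctan2(d[1],d[0])-np.pi/2
c,s=np.cos(yaw),np.sin(yaw);Rm=np.array([[c,-s],[s,c]]);C=W.mean(0)
T=lambda w:(Rm.T@(np.array(w)-C)).round(1)
# divider saddles centres crop
for nm,a,b in (("L",(212,93),(199,240)),("R",(359,101),(348,249))):
    q=[onz(p,f(*v),65)[:2] for v in (a,b)]; print(nm,[T(x) for x in q], T((q[0]+q[1])/2))
for nm,uv,z in (("carrA",(392,202),30),("carrB",(503,203),30),("brk",(133,195),5),("brk tl",(102,170),5),("brk bl",(103,216),5),("brk br",(163,221),5)):
    print(nm,T(onz(p,f(*uv),12+z)[:2]))
cs,_=blobs(cv2.imread("pics/top0.png"),(0,0,150),(40,60,255),(310,150,350,260),40)
rc=cv2.minAreaRect(cs[0]); b=cv2.boxPoints(rc)
q=np.array([onz(p,v,18)[:2] for v in b]);print("rail",q.round(1),q.mean(0).round(1),onz(p,rc[0],18).round(1))
e1=(q[0]+q[3])/2;e2=(q[1]+q[2])/2; d=e2-e1;print(np.linalg.norm(d),np.degrees(np.arctan2(d[1],d[0])))
u=[onz(p,f(*v),18)[:2] for v in((746,158),(731,391))];d=u[0]-u[1];print(u,np.linalg.norm(d),np.degrees(np.arctan2(d[1],d[0])),(u[0]+u[1])/2)
ps=cams.camera_params("scene")
cs,_=blobs(cv2.imread("pics/scene0.png"),(0,0,150),(40,60,255),(165,225,235,280),40)
rc=cv2.minAreaRect(max(cs,key=cv2.contourArea));print("scene rail",onz(ps,rc[0],13))
b=onz(p,f(563,413),22);print("bush",b)
```

```text
[[657.5 330.4]
 [624.5 -95.7]
 [481.7 -84.2]
 [515.3 342.3]] c [569.7 123.2]
[np.float64(427.4), np.float64(143.3), np.float64(427.8), np.float64(142.7)]
tote y dir deg 85.53
L [array([63.6, 70.6]), array([-63.5,  70.3])] [ 0.  70.5]
R [array([ 64.2, -54.5]), array([-63.6, -54.4])] [  0.3 -54.5]
carrA [-16.7 -87.3]
carrB [ -11.8 -181.6]
brk [-19.  138.3]
brk tl [  1.5 167.4]
brk bl [-39.1 162.5]
brk br [-40.3 110.2]
rail [[ 385.3 -235.8]
 [ 583.7 -258.5]
 [ 581.8 -280.9]
 [ 383.4 -257.7]] [ 483.6 -258.2] [ 482.3 -258.1   18. ]
199.75969541804096 -6.597325681572531
[array([ 584.99783625, -269.72010467]), array([ 383.07110016, -246.82366864])] 203.22070152718186 -6.469127419742758 [ 484.0344682  -258.27188666]
scene rail [ 484.83764433 -257.78547523   13.        ]
bush [ 366.54894365 -103.96962913   22.        ]
```

```bash
cat >> h.py <<'E'
C=np.array([569.7,123.2]); YAW=np.radians(-4.47)
def t2w(x,y):
    c,s=np.cos(YAW),np.sin(YAW); return C+np.array([c*x-s*y,s*x+c*y])
def w2t(w):
    c,s=np.cos(YAW),np.sin(YAW); d=np.array(w)[:2]-C; return np.array([c*d[0]+s*d[1],-s*d[0]+c*d[1]])
def go(pos,txdeg=None):
    from cell import r
    o=r.get_obs(); M=R.from_rotvec(o["ee_rot"]); dp=M.inv().apply(np.array(pos)-o["ee_pos"])
    x=M.apply([1,0,0]); cur=np.degrees(np.arctan2(x[1],x[0]))
    sp=0 if txdeg is None else -np.radians((txdeg-cur+180)%360-180)
    print("t",round(o["t"],2),"pos",o["ee_pos"].round(1),"tx",cur.round(2),"w",round(o["gripper_width"],1),"F",o["ft_force"].round(1),"z",M.apply([0,0,1]).round(3)); print("dp",dp.round(1),"spin",round(sp,3))
E
python3 -c "
from h import *
go([*t2w(0,8),260],85.53)"
```

```text
t 0.1 pos [ 141.8 -531.1  218.2] tx 14.94 w 93.2 F [-0.8  0.5  0.3] z [-0.     0.001 -1.   ]
dp [ 584.8 -529.4  -41.2] spin -1.232
```

Emit:
{"api": "apply_moves", "payload": {
  "targets": [
    {"dp": [585, -529, -41], "spin": -1.232, "fingers": -1},
    {"dp": [585, -529, -41], "spin": -1.232, "fingers": -1},
    {"dp": [585, -529, -41], "spin": -1.232, "fingers": -1},
    {"dp": [585, -529, -41], "spin": -1.232, "fingers": -1},
    {"dp": [585, -529, -41], "spin": -1.232, "fingers": -1},
    {"dp": [585, -529, -41], "spin": -1.232, "fingers": -1},
    {"dp": [585, -529, -41], "spin": -1.232, "fingers": -1},
    {"dp": [585, -529, -41], "spin": -1.232, "fingers": -1},
    {"dp": [585, -529, -41], "spin": -1.232, "fingers": -1},
    {"dp": [585, -529, -41], "spin": -1.232, "fingers": -1}
  ],
  "grip_force": 30
}}

```text
t: 0.93
ee_pos: [368.6, -180.2, 240.4]
ee_rot: [2.3, 2.14, -0.0]
ft_force: [0.7, -1.5, -0.2]
gripper_width: 30.8
```

```bash
python3 -c "
from h import *
go([*t2w(0,8),260],85.53)"
```

```text
t 0.93 pos [ 368.6 -180.2  240.4] tx 85.88 w 30.8 F [ 0.7 -1.5 -0.2] z [ 0. -0. -1.]
dp [325.  178.9 -19.6] spin 0.006
```

Emit:
{"api": "apply_moves", "payload": {
  "targets": [
    {"dp": [325, 179, -20], "spin": 0.006, "fingers": -1},
    {"dp": [325, 179, -20], "spin": 0.006, "fingers": -1},
    {"dp": [325, 179, -20], "spin": 0.006, "fingers": -1},
    {"dp": [325, 179, -20], "spin": 0.006, "fingers": -1},
    {"dp": [325, 179, -20], "spin": 0.006, "fingers": -1},
    {"dp": [325, 179, -20], "spin": 0.006, "fingers": -1},
    {"dp": [325, 179, -20], "spin": 0.006, "fingers": -1},
    {"dp": [325, 179, -20], "spin": 0.006, "fingers": -1},
    {"dp": [325, 179, -20], "spin": 0.006, "fingers": -1},
    {"dp": [325, 179, -20], "spin": 0.006, "fingers": -1}
  ]
}}

```text
t: 1.77
ee_pos: [573.9, 132.6, 259.7]
ee_rot: [-2.309, -2.13, -0.002]
ft_force: [0.2, 0.2, -0.5]
gripper_width: 0.1
```

```bash
python3 -c "
from h import *
from cell import cams
p=cams.camera_params('wrist');im=cams.snapshot('wrist');cv2.imwrite('pics/w1.png',im)
np.savez('w1.npz',**p);print(p)
go([*t2w(0,8),260],85.53)"
```

```text
{'K': array([[276.35707873,   0.        , 255.09433554],
       [  0.        , 276.35707873, 189.1014771 ],
       [  0.        ,   0.        ,   1.        ]]), 'position': array([579.53378776, 213.06138624, 426.413767  ]), 'attitude': array([ 2.84629947, -0.11443993, -0.0159788 ])}
t 1.82 pos [572.5 130.4 259.4] tx 85.37 w 0.8 F [ 0.  -0.9 -0. ] z [-0.001  0.    -1.   ]
dp [ 0.6 -2.3 -0.6] spin -0.003
```

View pics/w1.png

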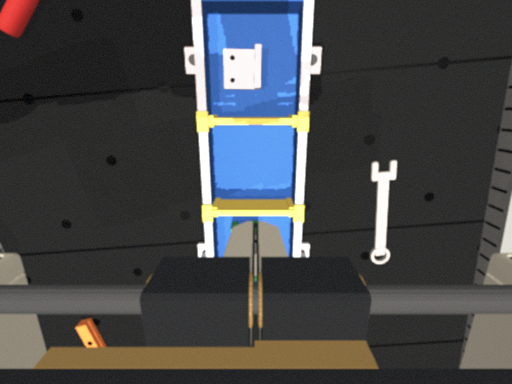

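```bash
python3 -c "
from h import *
p=dict(np.load('w1.npz'))
for nm,uv,z in [('L',(203,121.5),66),('L',(303,121.5),66),('R',(208,213),66),('R',(299,213),66),('brkfoot',(223,50),18),('',(223,88),18),('rimL',(200,100),60),('rimR',(308,100),60),('rimR',(301.5,180),60),('rimL',(206,180),60)]:
  w=onz(p,uv,z); print(nm,w.round(1),w2t(w).round(1))
im=cv2.imread('pics/w1.png'); cv2.imwrite('pics/w1c.png',cv2.resize(im[0:270,170:340],None,fx=2.2,fy=2.2,interpolation=cv2.INTER_CUBIC))
"
```

```text
L [512.4 199.2  66. ] [-63.1  71.3]
L [638.8 189.   66. ] [63.8 71. ]
R [502.6  75.1  66. ] [-63.2 -53.2]
R [629.5  64.9  66. ] [ 64.1 -53.5]
brkfoot [542.7 287.7  18. ] [-39.8 161.9]
 [537.2 240.1  18. ] [-41.5 114. ]
rimL [511.  225.5  60. ] [-66.5  97.4]
rimR [646.9 214.5  60. ] [69.8 97.1]
rimR [635.4 110.7  60. ] [66.5 -7.4]
rimL [504.8 121.2  60. ] [-64.5  -7.1]
```

View pics/w1c.png

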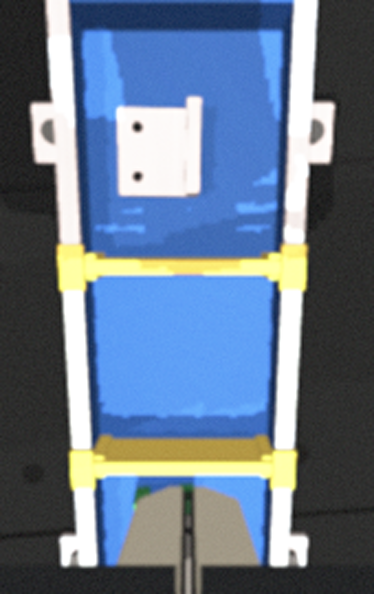

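Emit:
{"api": "apply_moves", "payload": {
  "targets": [
    {"dp": [0, -2, 219], "spin": 0, "fingers": -1},
    {"dp": [0, -2, 219], "spin": 0, "fingers": -1},
    {"dp": [0, -2, 219], "spin": 0, "fingers": -1},
    {"dp": [0, -2, 219], "spin": 0, "fingers": -1},
    {"dp": [0, -2, 219], "spin": 0, "fingers": -1},
    {"dp": [0, -2, 219], "spin": 0, "fingers": -1},
    {"dp": [0, -2, 219], "spin": 0, "fingers": -1}
  ]
}}

```text
t: 2.4
ee_pos: [567.8, 127.1, 38.9]
ee_rot: [-2.311, -2.123, 0.008]
ft_force: [0.1, 0.1, 0.8]
gripper_width: 0.5
```

```bash
python3 -c "
from h import *
go([*t2w(0,115),40],85.53)"
```

```text
t 2.4 pos [567.8 127.1  38.9] tx 85.15 w 0.5 F [0.1 0.1 0.8] z [-0.006 -0.001 -1.   ]
dp [111.3   1.4  -1.2] spin -0.007
```

Emit:
{"api": "apply_moves", "payload": {
  "targets": [
    {"dp": [22, 0, 0], "spin": -0.007, "fingers": -1},
    {"dp": [40, 0.5, 0], "spin": -0.007, "fingers": -1},
    {"dp": [46, 0.5, 0], "spin": -0.007, "fingers": -1},
    {"dp": [52, 0.5, 0], "spin": -0.007, "fingers": -1},
    {"dp": [58, 0.5, 0], "spin": -0.007, "fingers": -1},
    {"dp": [64, 0.5, 0], "spin": -0.007, "fingers": -1},
    {"dp": [70, 0.5, 0], "spin": -0.007, "fingers": -1},
    {"dp": [76, 0.5, 0], "spin": -0.007, "fingers": -1},
    {"dp": [82, 1, 0], "spin": -0.007, "fingers": -1},
    {"dp": [88, 1, 0], "spin": -0.007, "fingers": -1}
  ]
}}

```text
t: 3.23
ee_pos: [578.2, 216.1, 41.2]
ee_rot: [-2.305, -2.134, 0.001]
ft_force: [-1.0, -2.5, 2.1]
gripper_width: 0.5
```

```bash
python3 -c "
from h import *
go([*t2w(0,115),40],85.53)
from cell import cams
p=cams.camera_params('wrist');im=cams.snapshot('wrist');np.savez('w2.npz',**p)
cv2.imwrite('pics/w2.png',im)
"
```

```text
t 3.23 pos [578.2 216.1  41.2] tx 85.58 w 0.5 F [-1.  -2.5  2.1] z [-0. -0. -1.]
dp [21.8 -1.2  1.2] spin 0.001
```

View pics/w2.png

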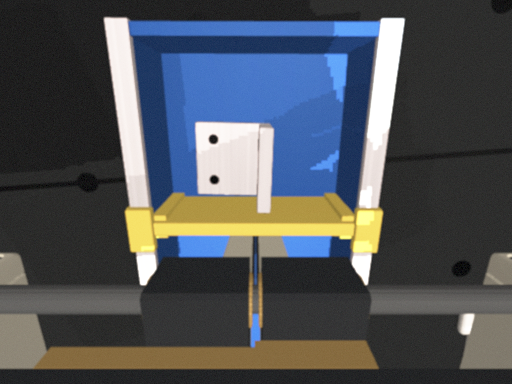

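```bash
python3 -c "
from h import *
from cell import r
p=dict(np.load('w2.npz'))
for nm,uv,z in [('L',(140,230),66),('L',(367,230),66),('endwall inner top',(250,37),60),('wall in bot',(250,53),12),('brk',(198,123),16),('',(200,194),16),('topedge near?',(250,236),63),('far',(250,226),63)]:
  w=onz(p,uv,z); print(nm,w.round(1),w2t(w).round(1))
print(w2t(r.get_obs()['ee_pos']))
"
```

```text
L [514.1 234.8  66. ] [-64.1 106.9]
L [641.2 225.   66. ] [ 63.3 107.1]
endwall inner top [583.6 328.1  60. ] [ -2.1 205.3]
wall in bot [582.9 329.1  12. ] [ -2.9 206.3]
brk [544.3 288.2  16. ] [-38.2 162.5]
 [538.9 238.   16. ] [-39.7 112.1]
topedge near? [575.2 224.9  63. ] [ -2.4 101.8]
far [575.7 231.2  63. ] [ -2.4 108.1]
[ 1.2392273  94.21107119]
```

Emit:
{"api": "apply_moves", "payload": {
  "targets": [
    {"dp": [5, -1, 1], "spin": 0, "fingers": -1},
    {"dp": [10, -1, 1], "spin": 0, "fingers": -1},
    {"dp": [15, -1, 1], "spin": 0, "fingers": -1},
    {"dp": [20, -1, 1], "spin": 0, "fingers": -1},
    {"dp": [24, -1, 1], "spin": 0, "fingers": -1},
    {"dp": [24, -1, 1], "spin": 0, "fingers": -1}
  ]
}}

```text
t: 3.78
ee_pos: [579.0, 240.6, 40.1]
ee_rot: [-2.305, -2.135, -0.0]
ft_force: [0.1, -0.1, 0.4]
gripper_width: 0.9
```

```bash
python3 -c "
from h import *
go([*t2w(0,-40),40],85.53)
from cell import cams,r
print(w2t(r.get_obs()['ee_pos']))
p=cams.camera_params('wrist');im=cams.snapshot('wrist');np.savez('w3.npz',**p)
cv2.imwrite('pics/w3.png',im)
"
```

```text
t 3.78 pos [579.  240.6  40.1] tx 85.61 w 0.9 F [ 0.1 -0.1  0.4] z [-0.  0. -1.]
dp [-1.578e+02 -3.000e-01  1.000e-01] spin 0.001
[9.96838881e-02 1.17767123e+02]
```

View pics/w3.png

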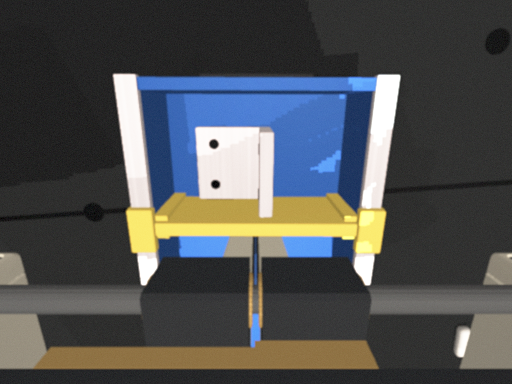

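```bash
python3 -c "
from h import *
p=dict(np.load('w3.npz'))
for nm,uv,z in [('L',(143,230),66),('L',(369,230),66),('endwall inner top',(250,91),60),('brk',(198,127),16),('',(200,198),16)]:
  w=onz(p,uv,z); print(nm,w2t(w).round(1))
"
```

```text
L [-63.1 131.9]
L [ 62.8 132.2]
endwall inner top [ -3.3 205.4]
brk [-39.3 184.5]
 [-40.8 133.9]
```

Emit:
{"api": "apply_moves", "payload": {
  "targets": [
    {"dp": [-5, 0, 0], "spin": 0, "fingers": -1},
    {"dp": [-30, 0, 0], "spin": 0, "fingers": -1},
    {"dp": [-70, 0, 0], "spin": 0, "fingers": -1},
    {"dp": [-110, 0, 0], "spin": 0, "fingers": -1},
    {"dp": [-140, 0, 0], "spin": 0, "fingers": -1},
    {"dp": [-150, 0, 0], "spin": 0, "fingers": -1},
    {"dp": [-156, 0, 0], "spin": 0, "fingers": -1},
    {"dp": [-162, 0, 0], "spin": 0, "fingers": -1},
    {"dp": [-168, 0, 0], "spin": 0, "fingers": -1},
    {"dp": [-174, 0, 0], "spin": 0, "fingers": -1}
  ]
}}

```text
t: 4.67
ee_pos: [565.7, 66.9, 40.3]
ee_rot: [-2.304, -2.135, -0.001]
ft_force: [-0.8, 2.5, 2.1]
gripper_width: 0.4
```

```bash
python3 -c "
from h import *
go([*t2w(0,-75),40],85.53)
from cell import cams,r
print(w2t(r.get_obs()['ee_pos']))"
```

```text
t 4.67 pos [565.7  66.9  40.3] tx 85.65 w 0.4 F [-0.8  2.5  2.1] z [ 0.  0. -1.]
dp [-18.6  -0.5   0.3] spin 0.002
[  0.42335833 -56.42306558]
```

Emit:
{"api": "apply_moves", "payload": {
  "targets": [
    {"dp": [-5, 0, 0], "spin": 0, "fingers": -1},
    {"dp": [-10, 0, 0], "spin": 0, "fingers": -1},
    {"dp": [-14, 0, 0], "spin": 0, "fingers": -1},
    {"dp": [-18, 0, 0], "spin": 0, "fingers": -1},
    {"dp": [-18, 0, 0], "spin": 0, "fingers": -1},
    {"dp": [-18, 0, 0], "spin": 0, "fingers": -1}
  ]
}}

```text
t: 5.17
ee_pos: [564.4, 47.9, 40.2]
ee_rot: [2.305, 2.134, -0.0]
ft_force: [-0.8, 0.6, 0.1]
gripper_width: 0.5
```

```bash
python3 -c "
from h import *
go([*t2w(0,-60),220],85.53)
from cell import cams,r
print(w2t(r.get_obs()['ee_pos']))"
```

```text
t 5.17 pos [564.4  47.9  40.2] tx 85.59 w 0.5 F [-0.8  0.6  0.1] z [ 0. -0. -1.]
dp [  15.4   -0.5 -179.8] spin 0.001
[  0.56244424 -75.47827501]
```

Emit:
{"api": "apply_moves", "payload": {
  "targets": [
    {"dp": [8, 0, -10], "spin": 0, "fingers": -1},
    {"dp": [10, 0, -50], "spin": 0, "fingers": -1},
    {"dp": [12, 0, -90], "spin": 0, "fingers": -1},
    {"dp": [18, 0, -130], "spin": 0, "fingers": -1},
    {"dp": [22, 0, -170], "spin": 0, "fingers": -0.2},
    {"dp": [25, 0, -210], "spin": 0, "fingers": -0.2},
    {"dp": [25, 0, -240], "spin": 0, "fingers": -0.2},
    {"dp": [25, 0, -240], "spin": 0, "fingers": -0.2}
  ]
}}

```text
t: 5.83
ee_pos: [568.3, 74.0, 287.7]
ee_rot: [2.299, 2.13, 0.012]
ft_force: [-0.0, -0.5, 1.7]
gripper_width: 22.7
```

```bash
python3 -c "
from h import *
go([484,-258,200],-6.5)
from cell import cams,r
p=cams.camera_params('wrist');im=cams.snapshot('wrist');np.savez('w4.npz',**p)
cv2.imwrite('pics/w4.png',im)
im=cams.snapshot('top')
cv2.imwrite('pics/top4.png',im)
cv2.imwrite('pics/top4c.png',cv2.resize(im[140:260,140:350],None,fx=3.8,fy=3.8,interpolation=cv2.INTER_CUBIC))
"
```

```text
t 5.83 pos [568.3  74.  287.7] tx 85.63 w 22.7 F [-0.  -0.5  1.7] z [ 0.011  0.    -1.   ]
dp [-337.5  -59.6   86.8] spin 1.608
```

View pics/w4.png

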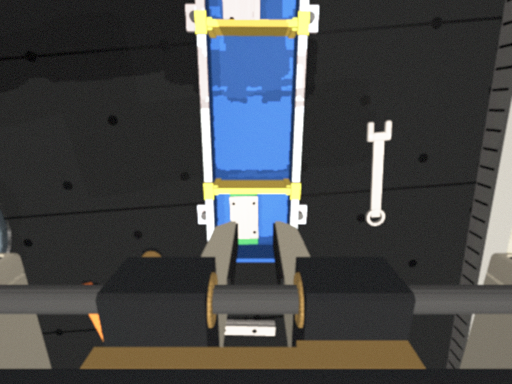

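View pics/top4c.png

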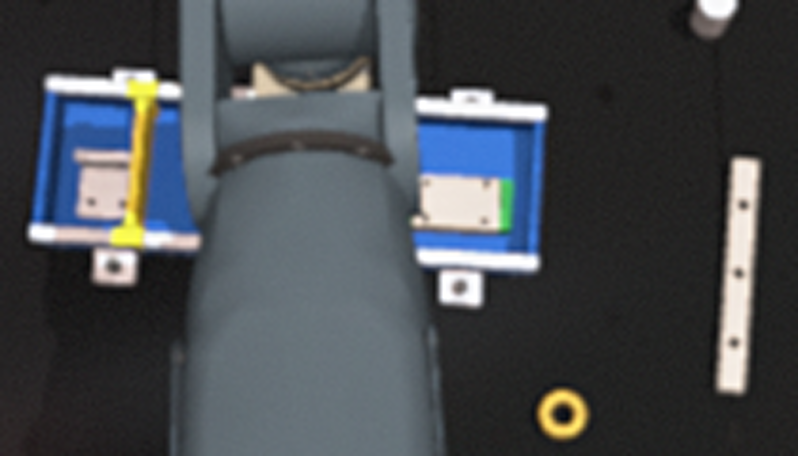

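```bash
python3 -c "
from h import *
p=dict(np.load('w4.npz'))
for nm,uv,z in [('L',(200,22),66),('L',(303,22.5),66),('R',(209,191),66),('R',(295,190),66)]:
  w=onz(p,uv,z); print(nm,w2t(w).round(1))
from cell import cams
p=cams.camera_params('top')
f=lambda x,y:((x+.5)/3.8-.5+140,(y+.5)/3.8-.5+140)
for uv in((141,90),(127,236)):print(w2t(onz(p,f(*uv),66)))
"
```

```text
L [-64.5 130.6]
L [ 63.3 130.6]
R [-63.5 -88.7]
R [ 62.9 -87.3]
[ 62.34241355 130.83951318]
[-63.9596359  130.48747717]
```

Emit:
{"api": "apply_moves", "payload": {
  "targets": [
    {"dp": [-337, -60, 87], "spin": 1.608, "fingers": -0.1},
    {"dp": [-337, -60, 87], "spin": 1.608, "fingers": -0.1},
    {"dp": [-337, -60, 87], "spin": 1.608, "fingers": -0.1},
    {"dp": [-337, -60, 87], "spin": 1.608, "fingers": -0.1},
    {"dp": [-337, -60, 87], "spin": 1.608, "fingers": -0.1},
    {"dp": [-337, -60, 87], "spin": 1.608, "fingers": -0.1},
    {"dp": [-337, -60, 87], "spin": 1.608, "fingers": -0.1},
    {"dp": [-337, -60, 87], "spin": 1.608, "fingers": -0.1},
    {"dp": [-337, -60, 87], "spin": 1.608, "fingers": -0.1},
    {"dp": [-337, -60, 87], "spin": 1.608, "fingers": -0.1}
  ]
}}

```text
t: 6.77
ee_pos: [478.2, -260.8, 190.5]
ee_rot: [-3.118, -0.366, 0.006]
ft_force: [1.0, 0.6, -0.2]
gripper_width: 42.2
```

```bash
python3 -c "
from h import *
go([484,-258,200],-6.5)
"
```

```text
t 6.77 pos [ 478.2 -260.8  190.5] tx 13.41 w 42.2 F [ 1.   0.6 -0.2] z [-0.004  0.002 -1.   ]
dp [ 6.3 -1.4 -9.5] spin 0.347
```

Emit:
{"api": "apply_moves", "payload": {
  "targets": [
    {"dp": [6, -1.5, -9], "spin": 0.347, "fingers": -0.1},
    {"dp": [6, -1.5, -9], "spin": 0.347, "fingers": -0.1},
    {"dp": [6, -1.5, -9], "spin": 0.347, "fingers": -0.1},
    {"dp": [6, -1.5, -9], "spin": 0.347, "fingers": -0.1}
  ]
}}

```text
t: 7.1
ee_pos: [485.4, -254.8, 200.9]
ee_rot: [-3.136, 0.169, 0.004]
ft_force: [0.4, 0.5, -0.6]
gripper_width: 41.4
```

```bash
python3 -c "
from h import *
go([484,-258,200],-6.5)
from cell import cams,r
p=cams.camera_params('wrist');im=cams.snapshot('wrist');np.savez('w5.npz',**p)
cv2.imwrite('pics/w5.png',im)
im=cams.snapshot('top');cv2.imwrite('pics/top5.png',im)
cv2.imwrite('pics/top5c.png',cv2.resize(im[140:260,140:350],None,fx=3.8,fy=3.8,interpolation=cv2.INTER_CUBIC))
go([484,-258,200],-6.5)
"
```

```text
t 7.1 pos [ 485.4 -254.8  200.9] tx -6.16 w 41.4 F [ 0.4  0.5 -0.6] z [-0.002  0.001 -1.   ]
dp [-1.   3.4  0.9] spin 0.006
t 7.2 pos [ 485.5 -254.8  201.2] tx -5.71 w 41.5 F [-0.3 -0.2  0.7] z [-0.002  0.001 -1.   ]
dp [-1.2  3.3  1.2] spin 0.014
```

View pics/w5.png

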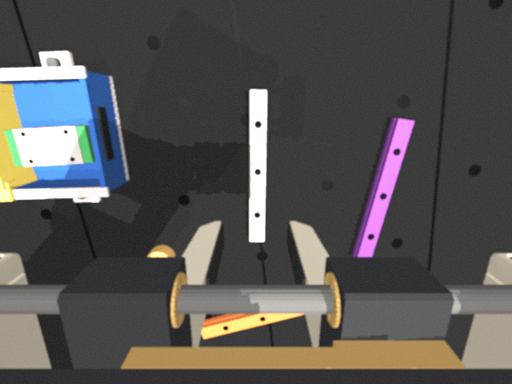

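View pics/top5c.png

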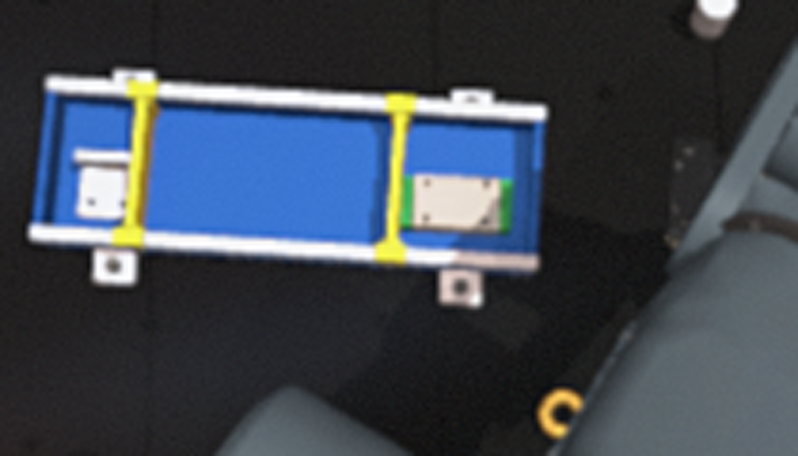

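```bash
python3 -c "
from h import *
p=dict(np.load('w5.npz'))
W=[onz(p,uv,18)[:2] for uv in [(258.5,90),(258,124.5),(257.5,172),(257,215.5),(257,236)]]
print(np.round(W,1)); d=W[1]-W[3];print(np.degrees(np.arctan2(d[1],d[0])))
cs,_=blobs(cv2.imread('pics/w5.png'),(0,0,140),(180,60,255),(235,80,280,250),40)
rc=cv2.minAreaRect(max(cs,key=cv2.contourArea));print(rc)
from cell import cams
p=cams.camera_params('top')
f=lambda x,y:((x+.5)/3.8-.5+140,(y+.5)/3.8-.5+140)
for uv in((142,90),(127,236),(401,103),(390,250)):print(w2t(onz(p,f(*uv),66)))
for uv in((401,200),(514,207)):print(w2t(onz(p,f(*uv),42)))
go([484,-258,3],-6.5)
"
```

```text
[[ 581.7 -269.3]
 [ 541.9 -264.5]
 [ 482.1 -257.6]
 [ 421.7 -250.6]
 [ 391.1 -247.4]]
-6.615594321152
((258.0, 165.5), (153.0, 18.0), 90.0)
[ 62.39379603 129.99149442]
[-63.9596359  130.48747717]
[ 64.32492523 -90.25630385]
[-62.43380942 -89.4814373 ]
[-14.47179686 -94.84787447]
[ -14.69993914 -191.18309454]
t 7.2 pos [ 485.5 -254.8  201.2] tx -5.71 w 41.5 F [-0.3 -0.2  0.7] z [-0.002  0.001 -1.   ]
dp [ -0.8   3.5 198.2] spin 0.014
```

Emit:
{"api": "apply_moves", "payload": {
  "targets": [
    {"dp": [-1.5, 3.3, 40], "spin": 0.014, "fingers": 0},
    {"dp": [-1.5, 3.3, 80], "spin": 0.014, "fingers": 0},
    {"dp": [-1.5, 3.3, 120], "spin": 0.014, "fingers": 0},
    {"dp": [-1.5, 3.3, 150], "spin": 0.014, "fingers": 0},
    {"dp": [-1.5, 3.3, 165], "spin": 0.014, "fingers": 0},
    {"dp": [-1.5, 3.3, 165], "spin": 0.014, "fingers": 0},
    {"dp": [-1.5, 3.3, 165], "spin": 0.014, "fingers": 0}
  ]
}}

```text
t: 7.78
ee_pos: [483.8, -258.1, 36.8]
ee_rot: [-3.136, 0.18, 0.002]
ft_force: [0.1, -0.3, -0.2]
gripper_width: 46.7
```

```bash
python3 -c "
from h import *
go([483.2,-258,3],-6.55)
"
```

```text
t 7.78 pos [ 483.8 -258.1   36.8] tx -6.59 w 46.7 F [ 0.1 -0.3 -0.2] z [-0.002  0.001 -1.   ]
dp [-0.5 -0.  33.8] spin -0.001
```

Emit:
{"api": "apply_moves", "payload": {
  "targets": [
    {"dp": [-0.5, 0, 20], "spin": 0, "fingers": 0},
    {"dp": [-0.5, 0, 30], "spin": 0, "fingers": 0},
    {"dp": [-0.5, 0, 33], "spin": 0, "fingers": 0},
    {"dp": [-0.5, 0, 33], "spin": 0, "fingers": -1},
    {"dp": [-0.5, 0, 33], "spin": 0, "fingers": -1},
    {"dp": [-0.5, 0, 33], "spin": 0, "fingers": -1},
    {"dp": [-0.5, 0, 33], "spin": 0, "fingers": -1},
    {"dp": [-0.5, 0, 33], "spin": 0, "fingers": -1},
    {"dp": [-0.5, 0, 33], "spin": 0, "fingers": -1},
    {"dp": [-0.5, 0, 33], "spin": 0, "fingers": -1}
  ],
  "grip_force": 45
}}

```text
t: 8.62
ee_pos: [483.9, -258.4, 4.9]
ee_rot: [3.136, -0.184, 0.001]
ft_force: [-0.3, 1.9, 6.4]
gripper_width: 19.9
```

```bash
python3 -c "
from h import *
go([483.2,-258,150],-6.55)
"
```

```text
t 8.62 pos [ 483.9 -258.4    4.9] tx -6.71 w 19.9 F [-0.3  1.9  6.4] z [ 0.001 -0.    -1.   ]
dp [  -0.7   -0.3 -145.1] spin -0.003
```

Emit:
{"api": "apply_moves", "payload": {
  "targets": [
    {"dp": [0, 0, -5], "spin": 0, "fingers": -1},
    {"dp": [0, 0, -20], "spin": 0, "fingers": -1},
    {"dp": [0, 0, -50], "spin": 0, "fingers": -1},
    {"dp": [0, 0, -85], "spin": 0, "fingers": -1},
    {"dp": [0, 0, -120], "spin": 0, "fingers": -1},
    {"dp": [0, 0, -145], "spin": 0, "fingers": -1},
    {"dp": [0, 0, -155], "spin": 0, "fingers": -1},
    {"dp": [0, 0, -155], "spin": 0, "fingers": -1}
  ]
}}

```text
t: 9.28
ee_pos: [484.2, -258.8, 161.1]
ee_rot: [3.135, -0.184, 0.004]
ft_force: [0.5, 0.2, -5.5]
gripper_width: 19.4
```

```bash
python3 -c "
from h import *
go([*t2w(0,21),160],85.53)
from cell import cams
p=cams.camera_params('wrist');im=cams.snapshot('wrist');np.savez('w6.npz',**p)
cv2.imwrite('pics/w6.png',im)
"
```

```text
t 9.28 pos [ 484.2 -258.8  161.1] tx -6.71 w 19.4 F [ 0.5  0.2 -5.5] z [ 0.003 -0.002 -1.   ]
dp [  39.4 -410.4    0.6] spin -1.61
```

View pics/w6.png

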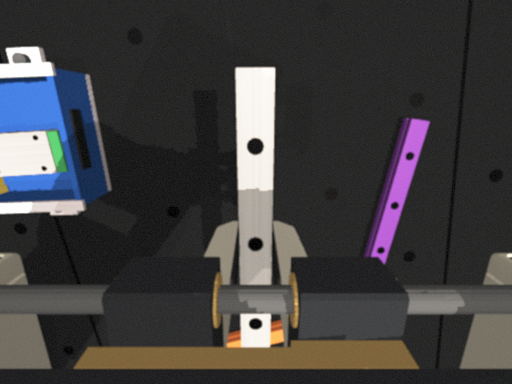

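Emit:
{"api": "apply_moves", "payload": {
  "targets": [
    {"dp": [1, -10, 0], "spin": -0.05, "fingers": -1},
    {"dp": [4, -35, 0], "spin": -0.15, "fingers": -1},
    {"dp": [7, -65, 0], "spin": -0.26, "fingers": -1},
    {"dp": [10, -97, 0], "spin": -0.38, "fingers": -1},
    {"dp": [13, -130, 0], "spin": -0.5, "fingers": -1},
    {"dp": [16, -163, 0], "spin": -0.62, "fingers": -1},
    {"dp": [19, -196, 0], "spin": -0.74, "fingers": -1},
    {"dp": [22, -229, 0], "spin": -0.86, "fingers": -1},
    {"dp": [25, -262, 0], "spin": -0.98, "fingers": -1},
    {"dp": [28, -295, 0], "spin": -1.1, "fingers": -1}
  ]
}}

```text
t: 10.17
ee_pos: [544.8, 33.0, 156.6]
ee_rot: [-2.764, -1.49, 0.006]
ft_force: [-0.3, 0.8, -4.1]
gripper_width: 19.1
```

```bash
python3 -c "
from h import *
go([*t2w(0,21),160],85.53)
"
```

```text
t 10.17 pos [544.8  33.  156.6] tx 56.65 w 19.1 F [-0.3  0.8 -4.1] z [-0.004  0.    -1.   ]
dp [107.4 -38.9  -3.5] spin -0.504
```

Emit:
{"api": "apply_moves", "payload": {
  "targets": [
    {"dp": [30, -11, 0], "spin": -0.11, "fingers": -1},
    {"dp": [60, -22, 0], "spin": -0.22, "fingers": -1},
    {"dp": [85, -31, 0], "spin": -0.33, "fingers": -1},
    {"dp": [100, -36, 0], "spin": -0.43, "fingers": -1},
    {"dp": [107, -39, 0], "spin": -0.5, "fingers": -1},
    {"dp": [107, -39, 0], "spin": -0.504, "fingers": -1},
    {"dp": [107, -39, 0], "spin": -0.504, "fingers": -1},
    {"dp": [107, -39, 0], "spin": -0.504, "fingers": -1}
  ]
}}

```text
t: 10.83
ee_pos: [572.1, 141.2, 157.8]
ee_rot: [-2.315, -2.122, 0.003]
ft_force: [-0.8, 0.1, -5.3]
gripper_width: 19.3
```

```bash
python3 -c "
from h import *
go([*t2w(0,21),100],85.53)
from cell import cams
p=cams.camera_params('wrist');im=cams.snapshot('wrist');np.savez('w7.npz',**p)
cv2.imwrite('pics/w7.png',im)
im=cams.snapshot('scene');cv2.imwrite('pics/s7.png',im)
"
```

```text
t 10.83 pos [572.1 141.2 157.8] tx 85.03 w 19.3 F [-0.8  0.1 -5.3] z [-0.002 -0.001 -1.   ]
dp [ 2.9 -0.9 57.8] spin -0.009
```

View pics/w7.png

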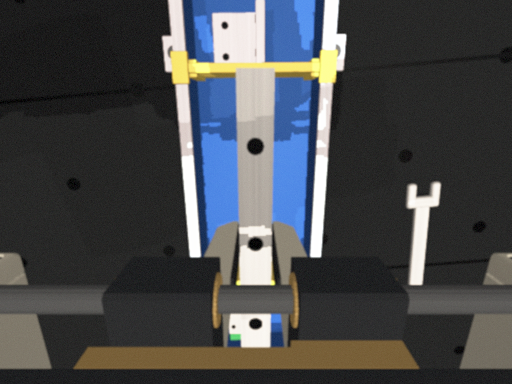

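View pics/s7.png

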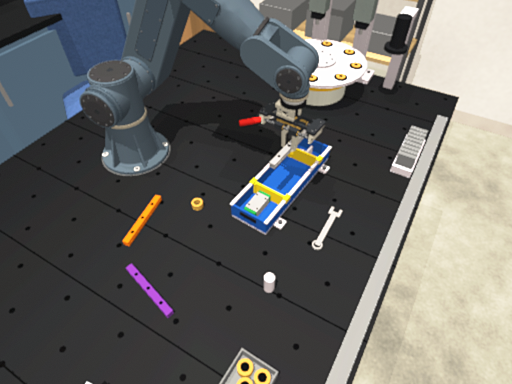

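```bash
python3 -c "
from h import *
p=dict(np.load('w7.npz'))
t=w2t([572.1,141.2]);print('tcp',t)
z=157.8-5+18
for uv,zz in [((255,68.5),z),((255,146),z),((255,244),z),((255,324),z),((180,67),66),((328,67),66)]:
  print(w2t(onz(p,uv,zz)).round(1))
p=dict(np.load('w6.npz'));q=onz(p,(255,244),161.1+13)[:2];print(q-[484.2,-258.8], onz(p,(255,68.5),174.1)[:2]-[484.2,-258.8])
"
```

```text
tcp [ 0.98983206 18.13229805]
[  1.1 117. ]
[ 0.8 77.4]
[ 0.2 16.9]
[ -0.3 -43.8]
[-63.7 131.1]
[ 63.8 129.9]
[-1.70508208 -0.04551372] [ 97.74214229 -11.73397383]
```

Emit:
{"api": "apply_moves", "payload": {
  "targets": [
    {"dp": [3.5, -1, 15], "spin": -0.009, "fingers": -1},
    {"dp": [3.5, -1, 40], "spin": -0.009, "fingers": -1},
    {"dp": [3.5, -1, 60], "spin": -0.009, "fingers": -1},
    {"dp": [3.5, -1, 70], "spin": -0.009, "fingers": -1},
    {"dp": [3.5, -1, 72], "spin": -0.009, "fingers": -1},
    {"dp": [3.5, -1, 72], "spin": -0.009, "fingers": -1}
  ]
}}

```text
t: 11.43
ee_pos: [572.2, 145.3, 87.2]
ee_rot: [-2.304, -2.135, 0.001]
ft_force: [-0.4, -0.3, -4.7]
gripper_width: 19.4
```

```bash
cat > chk.py <<'E'
from h import *
import sys
from cell import cams,r
go([*t2w(0,21.7),22],85.53)
print(w2t(r.get_obs()['ee_pos']))
n=sys.argv[1]
p=cams.camera_params('wrist');im=cams.snapshot('wrist');np.savez(n+'.npz',**p)
cv2.imwrite(f'pics/{n}.png',im)
E
python3 chk.py w8
```

```text
t 11.43 pos [572.2 145.3  87.2] tx 85.65 w 19.4 F [-0.4 -0.3 -4.7] z [-0.001 -0.    -1.   ]
dp [-0.5 -0.7 65.2] spin 0.002
[ 0.72989948 22.18171569]
```

View pics/w8.png

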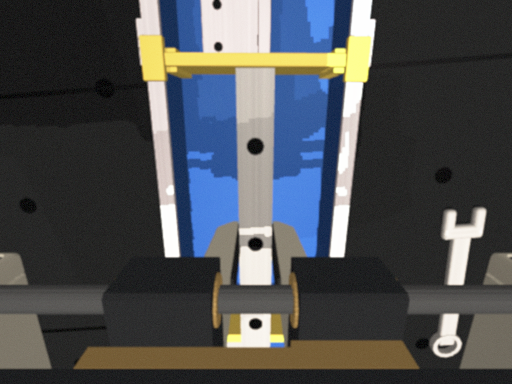

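```bash
python3 -c "
from h import *
p=dict(np.load('w8.npz'))
im=cv2.imread('pics/w8.png');print(im[330:348,234].tolist())
for uv,zz in [((255,68.5),100.2),((255,244),100.2),((255,324),100.2),((153,58),66),((357,58),66),((234,335),63),((234,342),63)]:
  print(w2t(onz(p,uv,zz)).round(1))
"
```

```text
[[59, 131, 156], [59, 131, 155], [54, 127, 151], [63, 141, 169], [92, 207, 230], [123, 251, 253], [139, 255, 254], [140, 254, 254], [143, 254, 254], [140, 254, 254], [142, 254, 254], [164, 253, 253], [206, 245, 249], [236, 243, 248], [238, 243, 247], [235, 243, 246], [212, 227, 234], [141, 165, 182]]
[ -0.3 121. ]
[-0.  20.9]
[  0.1 -39.8]
[-63.7 130.9]
[ 63.  131.2]
[-17.9 -86. ]
[-18.  -93.5]
```

Emit:
{"api": "apply_moves", "payload": {
  "targets": [
    {"dp": [0, -0.7, 20], "spin": 0, "fingers": -1},
    {"dp": [0, -0.7, 40], "spin": 0, "fingers": -1},
    {"dp": [0, -0.7, 54], "spin": 0, "fingers": -1},
    {"dp": [0, -0.7, 60], "spin": 0, "fingers": -1},
    {"dp": [0, -0.7, 64], "spin": 0, "fingers": -1},
    {"dp": [0, -0.7, 66], "spin": 0, "fingers": -1},
    {"dp": [0, -0.7, 66], "spin": 0, "fingers": -1}
  ]
}}

```text
t: 12.07
ee_pos: [572.0, 145.7, 22.0]
ee_rot: [2.303, 2.136, 0.002]
ft_force: [0.2, 0.6, -5.0]
gripper_width: 19.6
```

```bash
python3 chk.py w9
```

```text
t 12.07 pos [572.  145.7  22. ] tx 85.7 w 19.6 F [ 0.2  0.6 -5. ] z [ 0.001  0.    -1.   ]
dp [-0.9 -0.5  0. ] spin 0.003
[ 0.52880336 22.62128583]
```

View pics/w9.png

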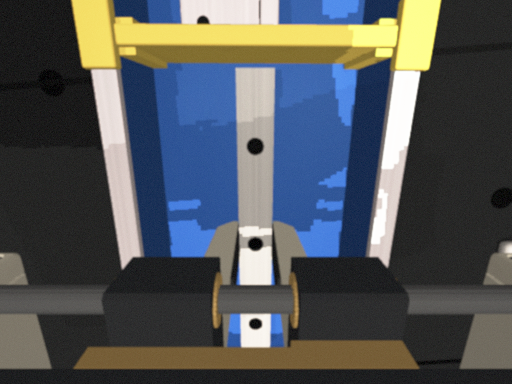

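Emit:
{"api": "apply_moves", "payload": {
  "targets": [
    {"dp": [-0.8, 0, 1], "spin": 0, "fingers": -1},
    {"dp": [-0.8, 0, 2], "spin": 0, "fingers": -1},
    {"dp": [-0.8, 0, 3], "spin": 0, "fingers": -1},
    {"dp": [-0.8, 0, 4], "spin": 0, "fingers": -1},
    {"dp": [-0.8, 0, 4], "spin": 0, "fingers": -1}
  ]
}}

```text
t: 12.53
ee_pos: [571.3, 144.8, 17.1]
ee_rot: [-2.303, -2.137, 0.0]
ft_force: [-0.4, 0.0, -4.0]
gripper_width: 19.7
```

Emit:
{"api": "apply_moves", "payload": {
  "targets": [
    {"dp": [0, 0, 0.5], "spin": 0, "fingers": -1},
    {"dp": [0, 0, 1], "spin": 0, "fingers": -1},
    {"dp": [0, 0, 1], "spin": 0, "fingers": -1}
  ]
}}

```text
t: 12.78
ee_pos: [571.4, 144.8, 16.9]
ee_rot: [-2.303, -2.137, 0.0]
ft_force: [-4.7, -0.3, 4.3]
gripper_width: 19.0
```

Emit:
{"api": "apply_moves", "payload": {
  "targets": [
    {"dp": [0, 0, 0], "spin": 0, "fingers": -0.5},
    {"dp": [0, 0, 0], "spin": 0, "fingers": -0.3},
    {"dp": [0, 0, 0], "spin": 0, "fingers": -0.3},
    {"dp": [0, 0, 0], "spin": 0, "fingers": -0.3},
    {"dp": [0, 0, -8], "spin": 0, "fingers": -0.3},
    {"dp": [0, 0, -30], "spin": 0, "fingers": -0.3},
    {"dp": [0, 0, -70], "spin": 0, "fingers": -0.3},
    {"dp": [0, 0, -110], "spin": 0, "fingers": -0.3},
    {"dp": [0, 0, -150], "spin": 0, "fingers": -0.3},
    {"dp": [0, 0, -180], "spin": 0, "fingers": -0.3}
  ]
}}

```text
t: 13.62
ee_pos: [571.8, 144.9, 200.4]
ee_rot: [2.302, 2.135, 0.004]
ft_force: [0.7, -0.4, 0.4]
gripper_width: 32.4
```

```bash
python3 -c "
from h import *
go([450,-150,300],85.53)
"
```

```text
t 13.62 pos [571.8 144.9 200.4] tx 85.71 w 32.4 F [ 0.7 -0.4  0.4] z [ 0.003  0.001 -1.   ]
dp [-303.2  -99.1 -100.1] spin 0.003
```

Emit:
{"api": "apply_moves", "payload": {
  "targets": [
    {"dp": [-30, 0, -60], "spin": 0, "fingers": -0.3},
    {"dp": [-172, 0, -130], "spin": 0, "fingers": -0.3},
    {"dp": [-172, 0, -130], "spin": 0, "fingers": -0.3},
    {"dp": [-172, 0, -130], "spin": 0, "fingers": -0.3},
    {"dp": [-172, 0, -130], "spin": 0, "fingers": -0.3},
    {"dp": [-172, 0, -130], "spin": 0, "fingers": -0.3},
    {"dp": [-172, 0, -130], "spin": 0, "fingers": -0.3},
    {"dp": [-172, 0, -130], "spin": 0, "fingers": -0.3}
  ]
}}

```text
t: 14.28
ee_pos: [558.3, -26.5, 326.2]
ee_rot: [-2.304, -2.135, -0.001]
ft_force: [-0.2, 1.0, -0.1]
gripper_width: 32.8
```

```bash
python3 chk.py w10; python3 -c "
from h import *
go([450,-150,300],85.53)
"
```

```text
t 14.28 pos [558.3 -26.5 326.2] tx 85.64 w 32.8 F [-0.2  1.  -0.1] z [ 0.  0. -1.]
dp [ 1.717e+02 -1.000e-01  3.043e+02] spin 0.002
[   0.33939784 -150.14816477]
t 14.33 pos [558.2 -25.8 325.5] tx 85.71 w 32.9 F [-0.1 -0.  -0.6] z [-0.001  0.001 -1.   ]
dp [-132.   -98.6   25.6] spin 0.003
```

View pics/w10.png

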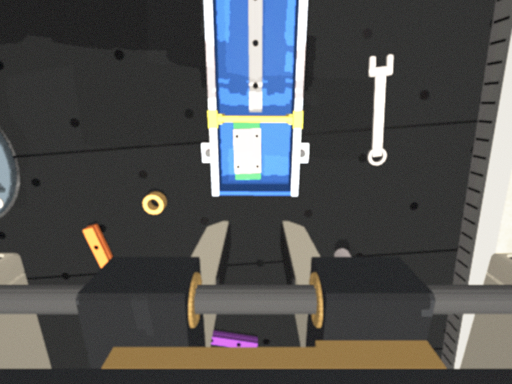

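Emit:
{"api": "apply_moves", "payload": {
  "targets": [
    {"dp": [-132, -99, 25], "spin": 0, "fingers": -0.3},
    {"dp": [-132, -99, 25], "spin": 0, "fingers": -0.3},
    {"dp": [-132, -99, 25], "spin": 0, "fingers": -0.3},
    {"dp": [-132, -99, 25], "spin": 0, "fingers": -0.3},
    {"dp": [-132, -99, 25], "spin": 0, "fingers": -0.3},
    {"dp": [-132, -99, 25], "spin": 0, "fingers": -0.3},
    {"dp": [-132, -99, 25], "spin": 0, "fingers": -0.3}
  ]
}}

```text
t: 14.92
ee_pos: [450.3, -149.8, 300.8]
ee_rot: [-2.302, -2.137, -0.0]
ft_force: [0.4, -0.2, -0.8]
gripper_width: 32.6
```

```bash
python3 -c "
from h import *
from cell import cams
im=cams.snapshot('top');cv2.imwrite('pics/top11.png',im)
cv2.imwrite('pics/top11c.png',cv2.resize(im[150:220,140:300],None,fx=5,fy=5,interpolation=cv2.INTER_CUBIC))
im=cams.snapshot('scene');cv2.imwrite('pics/s11c.png',cv2.resize(im[125:290,160:340],None,fx=3.5,fy=3.5,interpolation=cv2.INTER_CUBIC))
im=cv2.imread('pics/w10.png');cv2.imwrite('pics/w10c.png',cv2.resize(im[0:200,190:320],None,fx=3,fy=3,interpolation=cv2.INTER_CUBIC))
"
```

```text
(no output)
```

View pics/top11c.png

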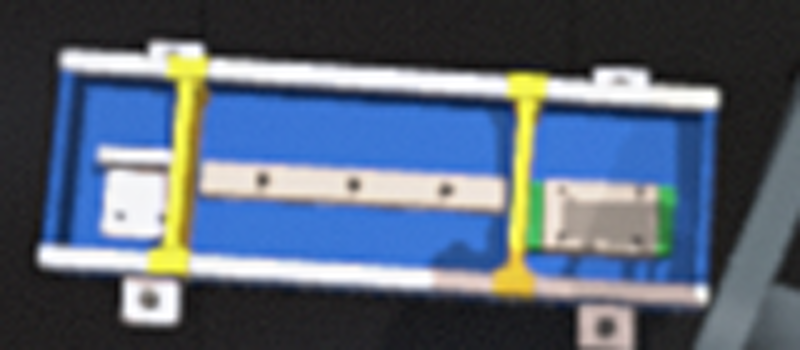

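View pics/s11c.png

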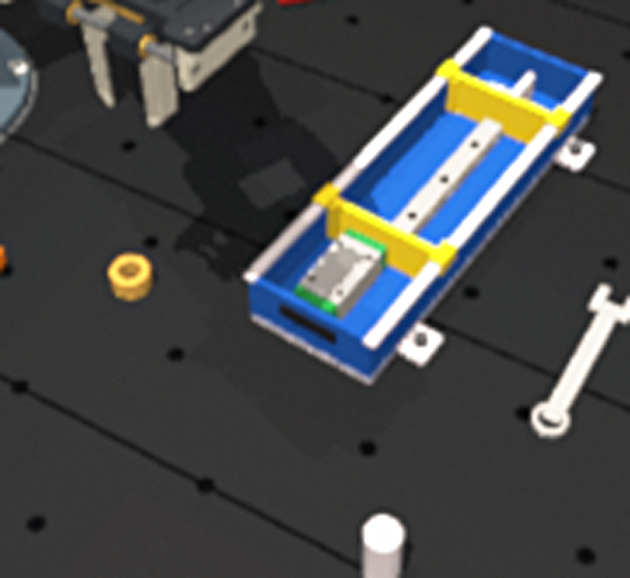

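View pics/w10c.png

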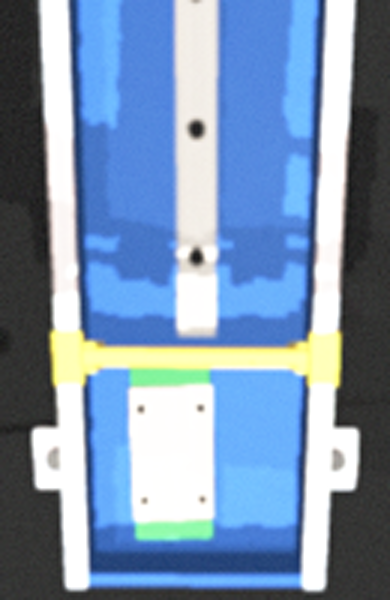

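```bash
python3 -c "
from h import *
from cell import cams
p=cams.camera_params('top')
f=lambda x,y:((x+.5)/5-.5+140,(y+.5)/5-.5+150)
for nm,uv,z in(('L',(188,68),66),('L',(168,262),66),('R',(527,86),66),('R',(513,280),66),('rail',(201,180),30),('rail',(507,194),30),('hole',(354,185),30),('hole',(263,180.5),30),('hole',(446,190),30),('car',(527,215),40),('car',(676,221),40)):print(nm,w2t(onz(p,f(*uv),z)).round(1))
p=dict(np.load('w10.npz'))
f=lambda x,y:((x+.5)/3-.5+190,(y+.5)/3-.5)
for nm,uv,z in(('R',(68,358),66),('R',(326,358),66),('rail end',(196,329),30),('h',(196,129),30),('h',(196,257),30),('car far',(172,540),12+28),('wall',(195,574),60)):print(nm,w2t(onz(p,f(*uv),z)).round(1))
"
```

```text
L [ 62.8 129.4]
L [-64.8 129.9]
R [ 64.1 -89.8]
R [-63.  -89.3]
rail [ -2.8 120.6]
rail [  0. -80.]
hole [-0.  20.4]
hole [-0.6 80.1]
hole [  0.3 -40. ]
car [-15.2 -94.3]
car [ -13.3 -190.9]
R [-64.5 -89. ]
R [ 64.4 -88.7]
rail end [ -0.6 -75.4]
h [-0.8 21.2]
h [ -0.6 -39.2]
car far [ -13.9 -189.8]
wall [  -0.9 -203.7]
```

```bash
python3 -c "
from cell import r
print(r.finish_job(), r.get_obs()['t'])"
```

```text
the job is handed in; nothing more can be done
the job is handed in; nothing more can be done
```

The dividers are spread and the guide rail is lying in the middle bay. I handed the job in at about 15 s of the 58 s allowed; no verdict came back.

- **Dividers:** I pushed them to tote y of about +130 and −89 mm. That makes the middle bay about 211 mm long, so the rail has about 11 mm of play end to end. Camera readings of the gap between the dividers differed by about 2 mm, giving 10.6 to 12 mm of play.
- **Rail:** I gripped it at mid-length, carried it over and lowered it until the wrist force showed floor contact, then released it. The last pictures show it flat, holes up and centred at about y = 20.5 mm. It lies within about 0.5° of the tote's long axis.
- **Carriage block:** It was nudged about 7 mm by its divider and lies flat. Its bay is about 112 mm long for its 95 mm, with about 14 mm free to the end wall.
- **Bracket:** It was nudged about 22 mm and lies flat, with about 18 to 20 mm free in its bay of about 71 mm.
- **Other things:** I touched nothing else. The wrench, bushing and stand-off looked unmoved in the last pictures. I did not re-measure the screwdriver or the orange and purple look-alikes.

The highest force I saw reported was about 6 N, but readings came only at the end of each move, so brief peaks between them would not show.

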